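# Scoop grinding balls into the mill jar

## Task

Pick up the hand scoop, scoop the two ceramic grinding balls out of the grey tray and tip them from just above the rim into the round steel jar (not the square dish), never touching the balls with the fingers. Then set the empty scoop back down flat on the open bench and let go of it.

Things in the scene. Friction and masses are not known exactly. Their poses are not given: they have to be found in the camera images.
- scoop: loose steel scoop, 0.2 kg, 100 (x) x 80 (y) mm, right of the tray; origin: centre of flat underside, z up. Open mouth at x=-50, towards the robot; back at +50. Wedge lip 1.3 mm high rises in 8 mm to a 3.5 mm ridge (holds balls when level; they roll out mouth-down past 27 deg). Floor 2, walls 36 high (22 at the front). Black handle bar above: 22 wide, x -22..+54, z 62..84; pinch it across y at x=+18, z=73 from above
- tray: grey tray fixed to the bench, 232 (x) x 116 (y) mm, 55 high; origin: centre of underside, z up. Inner floor 16 mm up, upright walls 6 thick, inside 220 x 104. Its -x end is near the robot. The +x half starts empty: the scoop fits in there level, behind the balls, mouth to -x; drawn along the floor until it all but meets the -x end wall it takes the balls in (under 20 N)
- jar: round open steel mill jar fixed to the bench, left of the tray; 130 mm outside diameter, 70 high, wall 4, inner floor 6 up; origin: centre of underside, z up. A loose square white dish (110 wide, 30 high) stands near it, about 20 cm away, and may have swapped places with it
- ball_a: smooth white ceramic ball, 30 mm diameter, 54 g, slippery, rolls freely; origin at its centre. Starts at rest on the tray floor in the half near the robot (tray x -92 to -36 mm), on the tray's -y side
- ball_b: smooth white ceramic ball, 30 mm diameter, 54 g, slippery, rolls freely; origin at its centre. Starts at rest on the tray floor in the half near the robot (tray x -92 to -36 mm), on the tray's +y side
Not all that is in view belongs to the job. What is shaped like the jar but red is not meant. Leave any brown look-alike of the ball_b alone.

How it is judged (in metres and radians):
On the way:
1. at least one ball lies in the scoop, lifted clear of the tray (((x of ball_a in the frame of scoop between -0.047 and 0.05 m and y of ball_a in the frame of scoop between -0.04 and 0.04 m and z of ball_a in the frame of scoop between 0 and 0.05 m and height (world z) of scoop above 0.06 m and height (world z) of ball_a above 0.07 m) or (x of ball_b in the frame of scoop between -0.047 and 0.05 m and y of ball_b in the frame of scoop between -0.04 and 0.04 m and z of ball_b in the frame of scoop between 0 and 0.05 m and height (world z) of scoop above 0.06 m and height (world z) of ball_b above 0.07 m))), for 0.2 s.
At the end, for the whole second after the job is handed in: both balls lie at rest inside the round jar (centres within its inner wall and below 65 mm), and the scoop stands on the bench itself, underside within 10 mm of the bench top, tilted less than 10 degrees, at rest and released (horizontal distance between each of ball_a, ball_b and jar below 0.061 m and height (world z) of each of ball_a, ball_b below 0.065 m and linear speed of each of ball_a, ball_b below 0.1 m/s and height (world z) of scoop below 0.01 m and angle between scoop's own z axis and vertical below 0.17 rad and linear speed of scoop below 0.05 m/s); the robot touches nothing.
It fails at once if a finger touches a ball (contact force between the fingers and ball_a above 0.5 N or contact force between the fingers and ball_b above 0.5 N).
It fails at once if a ball is thrown or dropped from high up (faster than 2.2 m/s, a fall of about 25 cm) (linear speed of any of ball_a, ball_b above 2.2 m/s).
It also fails if it takes over 72 s, if anything falls off the work surface, if the arm or the gripper's body presses on something with over 40 N, if the wrist force passes 120 N, or if a joint passes its speed limit or range.

## Robot

A 6-joint arm with a two-finger parallel gripper is mounted at the origin on the work surface. World frame = base frame: x ahead of the robot, y to its left, z up, the work surface at z = 0. Lengths are in m, angles in degrees, forces in N, time in s.
With the tool pointing down it reaches from about 0.375 to 0.9 m from the base axis. Payload 3.1 kg.
Tool frame: the origin (TCP) lies on the centre line of the jaws, within the pads' length; the fingertips stand 25 mm ahead of it and the grasp point (between the pads) lies 6 mm ahead of it; z points along the fingers, y is the line along which they close (so a half turn about z gives the same grasp; the last joint's range is limited). The gripper opens to 87 mm and grips with 3 to 60 N. Pads are 19 mm wide; open, the fingers measure 117 mm over their backs; the gripper's body (75 mm by 190 mm) begins 51 mm behind the grasp point.
Start: joints at [-74.169, 30.224, 82.088, -0, 67.689, -10.227], TCP at [0.275, -0.561, 0.248] pointing down, gripper open.
Joint ranges: [-176.69, 176.69], [-43.24, 126.21], [12.49, 139.97], [-82, 262], [0, 151.66], [-163.58, 163.58]. Speed limits (degrees/s): [159.86, 159.86, 180, 180, 180, 180].

## Interface

Orientations are given as a 3x3 rotation matrix whose columns are the frame's x, y, z axes.
In Python, from rig import * gives the robot as it stands.
- The arm moves only by the tool step_arm, never from a script. Its argument "steps" is a list of rows, each a list of 7 numbers: the shift along the tool's x, y, z normalised to -1 to 1, where 1 is 0.3 m, then the turn, a rotation vector about the tool's x, y, z normalised to -1 to 1, where 1 is 45 degrees, then the gripper's target within -1 to 1 (shut at 1, half-way at 0, fully open at -1). A call has 1 to 8 rows; each row is the pose to reach, as a shift and turn from the pose commanded when the call began, along the tool's axes at that moment; what a row does not reach only later rows make up. A row lasts 1/12 s, in which the tool goes at most 41.7 mm and 7.16 degrees, less where a joint would pass 70% of its speed; a pose out of reach is approached as far as the arm can. A call with a number of a shift or a turn outside -1 to 1 is refused whole. A call with a gripper value outside its range is refused whole. The fingers move at their own pace and stop on an object; the grip force is fixed at half the most. Time passes only in rows, so rows that repeat a pose let the fingers close. It gives the time, the measured TCP pose, the force, the opening and the grip force at its end, in the units of the state.
- read_state(): the state, without advancing time (a new reading comes with each control period).
- capture(name): name is "side" or "top" or "wrist"; returns a dict with "image" (400x640x3 uint8, red, green, blue), "vertical_fov" (degrees; the focal length in pixels is half the picture's height over the tangent of half this angle, whatever the lens; pixels are square), "cx", "cy" (the principal point, pixels), "world_from_camera" (4x4, takes a point from camera to world coordinates); the wrist camera has in their place "T_tool_cam" (4x4, takes a point from camera to tool coordinates, whose origin is the TCP and whose axes are the flange's). Camera axes: x right, y down, z forward; pixel columns grow to the right and rows downward; lengths in m; the calibration is good to about 2 mm. A picture is of the moment at which its call begins: read the wrist's pose just before it. There is no depth.
- hand_in(): hands the job in; it is judged then, once.
The state is a dict: "time_s": time; "joint_positions": joint angles; "qvel": joint speeds; "tau": joint torques, N m; "position": TCP position; "tcp_rot": TCP orientation; "force": force on the tool from outside, world axes, zero at the start; "moment": the same for the moment, N m; "opening": opening from 0.0 (shut) to 1.0 (fully open); "grasp_force": force on a finger pad.
Only numpy, scipy, OpenCV 4.12 (cv2) and the standard library are available. Lean on these libraries where they do the work, as an engineer would, in place of code of your own. Each camera call takes 0.05 s, during which the arm holds its last target. There are 200 camera calls.

## Working session

There is one attempt and no reset: what is moved stays moved. The work goes in short steps, Python scripts to look and compute and a tool call to move; the robot and the scene stay as the last step left them, time stands still between calls to the robot, and variables do not carry over. Pictures are saved under pics/ and viewed, at most 10 in all, crops included, and the job is handed in when it is done.

Besides the shell and the picture viewer there is one more tool, called after ">>>" as name(argument=value, ...) on one line, values as JSON. step_arm: Moves the arm, as the interface text tells. Scaled input: -1 to 1 covers 0.3 m each way for a shift and 45 degrees each way for a turn. Its arguments: {"type":"object","properties":{"steps":{"type":"array"}},"required":["steps"]}

```bash
mkdir -p pics; cat > h.py <<'E'
from rig import *
import numpy as np, cv2
def snap(n,f):
    c=capture(n); cv2.imwrite(f'pics/{f}.png',c['image'][:,:,::-1]); np.save(f'pics/{f}.npy',c,allow_pickle=True); return c
def T(c,st=None):
    if 'world_from_camera' in c: return np.array(c['world_from_camera'])
    M=np.eye(4); M[:3,:3]=st['tcp_rot']; M[:3,3]=st['position']; return M@np.array(c['T_tool_cam'])
def ray(c,px,z,M=None):
    M=T(c) if M is None else M
    f=c['image'].shape[0]/2/np.tan(np.radians(c['vertical_fov']/2))
    d=M[:3,:3]@np.array([(px[0]-c['cx'])/f,(px[1]-c['cy'])/f,1]); o=M[:3,3]
    return o+d*(z-o[2])/d[2]
def proj(c,p,M=None):
    M=T(c) if M is None else M
    f=c['image'].shape[0]/2/np.tan(np.radians(c['vertical_fov']/2))
    q=np.linalg.inv(M)@np.append(p,1); return q[:2]/q[2]*f+[c['cx'],c['cy']]
E
python3 - <<'E'
from h import *
for n in ('top','side'):
    c=snap(n,n+'0'); print(n,c['vertical_fov'],c['cx'],c['cy'],np.round(T(c),3).tolist())
s=read_state();print({k:np.round(v,3).tolist() for k,v in s.items()})
a=cv2.imread('pics/top0.png');print(a.shape)
E
```

```text
top 44.138170360284555 320.0609783438501 198.34740982023274 [[0.006, -0.989, 0.15, 0.327], [-1.0, -0.007, -0.008, 0.128], [0.009, -0.15, -0.989, 1.206], [0.0, 0.0, 0.0, 1.0]]
side 47.87449083462123 315.3413681373754 202.61876139636541 [[-0.992, -0.101, 0.075, 0.413], [-0.125, 0.732, -0.67, 0.935], [0.013, -0.674, -0.739, 0.96], [0.0, 0.0, 0.0, 1.0]]
{'time_s': 0.1, 'joint_positions': [-74.169, 30.273, 82.148, 0.001, 67.688, -10.228], 'qvel': [0.036, -0.09, -0.11, 0.007, 0.088, 0.013], 'tau': [-0.001, -44.099, -17.715, 0.064, 0.053, -0.0], 'position': [0.274, -0.561, 0.247], 'tcp_rot': [[0.898, 0.439, -0.001], [0.439, -0.898, 0.002], [0.0, -0.002, -1.0]], 'force': [-0.143, -0.103, 0.431], 'moment': [0.059, 0.008, 0.0], 'grasp_force': 0.0, 'opening': 1.0}
(400, 640, 3)
```

View pics/top0.png

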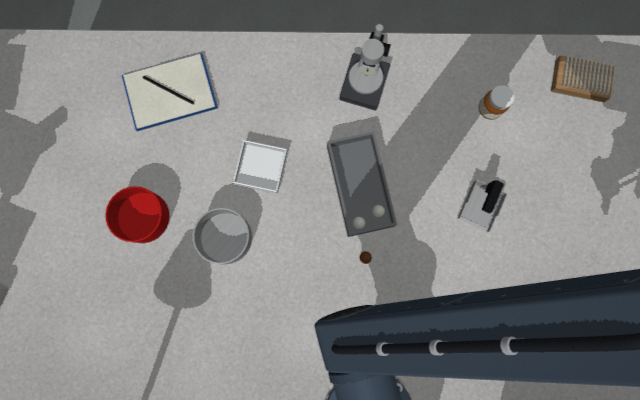

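View pics/side0.png

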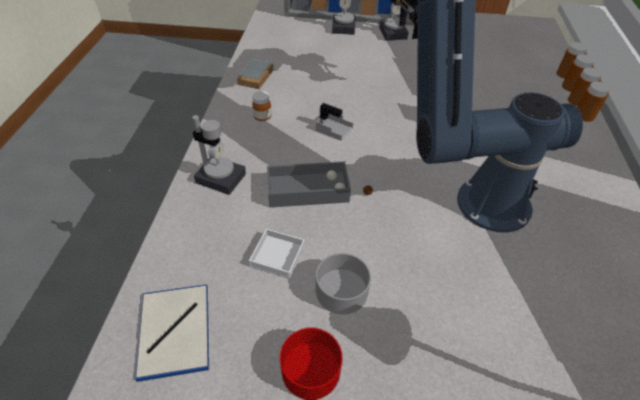

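The top view shows the round jar at (222,236), the dish at (261,163), the tray around (362,186) with balls at (359,223) and (379,211), and the scoop at (484,204) with its black handle at (493,196). The brown ball is at (365,257), outside the tray.

```bash
python3 - <<'E'
import cv2,numpy as np
a=cv2.imread('pics/top0.png')
l=cv2.resize(a[125:245,320:400],None,fx=4.9,fy=4.9,interpolation=cv2.INTER_CUBIC)
r=cv2.resize(a[165:240,450:515],None,fx=6,fy=6,interpolation=cv2.INTER_CUBIC)
o=np.zeros((590,790,3),np.uint8);o[:l.shape[0],:l.shape[1]]=l;o[:r.shape[0],400:400+r.shape[1]]=r
cv2.imwrite('pics/crop1.png',o)
E
```

```text
(no output)
```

View pics/crop1.png

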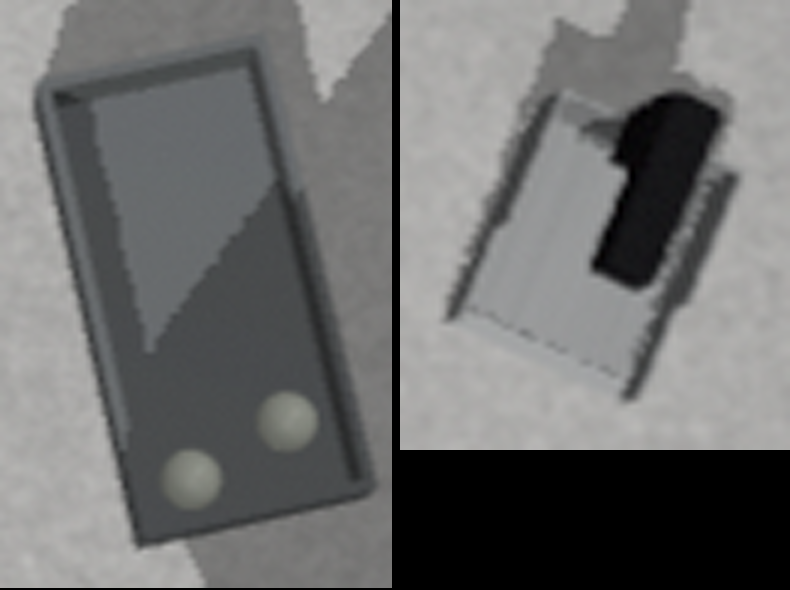

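The crop shows the tray rim corners at about (38,88), (265,38), (373,490) and (138,546). The scoop lip corners are at (449,316) and (628,398), and the handle top runs from (622,280) to (690,98).

```bash
python3 - <<'E'
from h import *
c=np.load('pics/top0.npy',allow_pickle=True).item()
s=np.load('pics/side0.npy',allow_pickle=True).item()
L=lambda p:(p[0]/4.9+320-.4,p[1]/4.9+125-.4)
R=lambda p:((p[0]-400)/6+450-.4,p[1]/6+165-.4)
tc=np.array([ray(c,L(p),.055) for p in [(38,88),(265,38),(373,490),(138,546)]])
print('tray',np.round(tc[:,:2],4).tolist(), tc.mean(0),[np.linalg.norm(tc[i]-tc[i-1]) for i in range(4)])
v=tc[0]+tc[1]-tc[2]-tc[3];print('yaw',np.degrees(np.arctan2(v[1],v[0])))
for n,p in (('b',(191,479)),('a',(288,421))): print(n,ray(c,L(p),.031))
lip=[ray(c,R(p),.0015) for p in [(449,318),(627,398)]];print('lip',lip,np.linalg.norm(lip[0]-lip[1]))
d=lip[0]-lip[1];print('scoop yaw from lip',np.degrees(np.arctan2(-d[0],d[1])))
hf,hb=ray(c,R((623,280)),.084),ray(c,R((690,98)),.084);d=hb-hf
print('handle',hf,hb,np.linalg.norm(d),np.degrees(np.arctan2(d[1],d[0])))
# jar rim from both views
im=cv2.cvtColor(c['image'],cv2.COLOR_RGB2GRAY)
k=cv2.HoughCircles(im[190:280,180:265],cv2.HOUGH_GRADIENT_ALT,1,10,param1=150,param2=.7,minRadius=20,maxRadius=36);print(k)
for q in (k[0] if k is not None else []):
    p=(q[0]+180,q[1]+190); print('jar',ray(c,p,.07),'r',np.linalg.norm(ray(c,(p[0]+q[2],p[1]),.07)-ray(c,p,.07)))
J=np.array([ray(s,p,.07) for p in [(316,277),(370,277),(343,255),(343,299)]]);print('side jar',J.round(3).tolist())
E
```

```text
tray [[0.6366, 0.1013], [0.6629, -0.0103], [0.4401, -0.0597], [0.4126, 0.0528]] [0.53805445 0.02100328 0.055     ] [np.float64(0.2292479169093617), np.float64(0.11465801190071319), np.float64(0.228207263314878), np.float64(0.11586477317207404)]
yaw 12.357132341788942
b [0.44725219 0.02526182 0.031     ]
a [ 0.47613557 -0.02249612  0.031     ]
lip [array([ 0.46372934, -0.22168389,  0.0015    ]), array([ 0.43135378, -0.29345643,  0.0015    ])] 0.07873673763876714
scoop yaw from lip -24.27945077652402
handle [ 0.46944598 -0.26509839  0.084     ] [ 0.54056476 -0.29427062  0.084     ] 0.07686936314963778 -22.302963908112215
[[[41.       47.       26.366316]]]
jar [0.40727303 0.34512988 0.07      ] r 0.06048417923936286
side jar [[0.472, 0.359, 0.07], [0.348, 0.343, 0.07], [0.415, 0.289, 0.07], [0.405, 0.409, 0.07]]
```

Tray centre is (0.538, 0.021) with yaw 12.4°, and its side lengths match the given sizes. The jar is near (0.41, 0.347), and the scoop grip is near (0.508, -0.282) with yaw about -23°. I'll move above the scoop.

>>> step_arm(steps=[[1, -0.45, 0.1, 0, 0, 1, -1], [1, -0.45, 0.1, 0, 0, 1, -1], [1, -0.45, 0.1, 0, 0, 1, -1], [1, -0.45, 0.1, 0, 0, 1, -1], [1, -0.45, 0.1, 0, 0, 1, -1], [1, -0.45, 0.1, 0, 0, 1, -1], [1, -0.45, 0.1, 0, 0, 1, -1], [1, -0.45, 0.1, 0, 0, 1, -1]])

```text
time_s: 0.77
position: [0.4816, -0.3114, 0.2176]
tcp_rot: [[0.945, -0.327, -0.0], [-0.327, -0.945, 0.001], [-0.001, -0.0, -1.0]]
force: [0.7, -0.3, 0.7]
opening: 1.0
grasp_force: 0.0
```

```bash
cat >> h.py <<'E'
from scipy.spatial.transform import Rotation as Ro
def want(yaw,tilt=0):
    "tool rot: tool x along yaw, tool z down, then mouth-down tilt (about tool y)"
    y=np.radians(yaw);R=np.array([[np.cos(y),np.sin(y),0],[np.sin(y),-np.cos(y),0],[0,0,-1]])
    return R@Ro.from_euler('y',tilt,degrees=True).as_matrix()
def delta(p,R,s=None):
    s=s or read_state();A=np.array(s['tcp_rot'])
    d=A.T@(np.array(p)-s['position'])/.3; r=np.degrees(Ro.from_matrix(A.T@R).as_rotvec())/45
    return np.round(np.r_[d,r],3).tolist()
E
python3 - <<'E'
from h import *
s=read_state();c=snap('wrist','w1')
np.save('pics/w1s.npy',s,allow_pickle=True)
print(s['position'],s['joint_positions'],np.round(c['T_tool_cam'],3).tolist())
E
```

```text
[ 0.4815646  -0.31138704  0.21764263] [-4.40489318e+01  2.83710430e+01  9.13871618e+01  2.42742202e-03
  6.02820705e+01  6.50559806e+01] [[0.0, -0.961, -0.276, 0.076], [1.0, 0.001, -0.001, -0.0], [0.001, -0.276, 0.961, -0.138], [0.0, 0.0, 0.0, 1.0]]
```

View pics/w1.png

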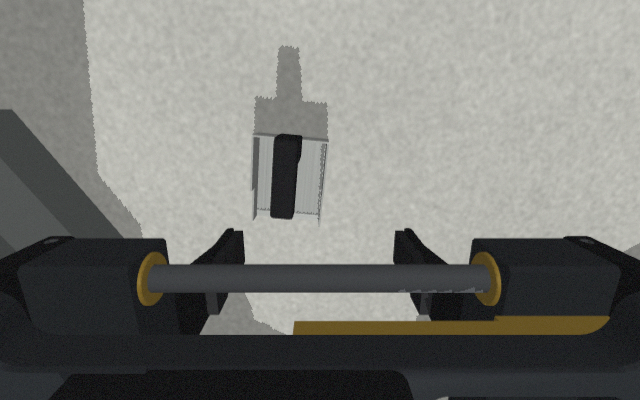

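The wrist view shows the scoop handle from (283,218) at the front to (289,136) at the back, and the lip line between (256,212) and (322,222).

```bash
python3 - <<'E'
from h import *
c=np.load('pics/w1.npy',allow_pickle=True).item();s=np.load('pics/w1s.npy',allow_pickle=True).item();M=T(c,s)
im=c['image'][125:225,250:330].max(2); m=(im<60).astype(np.uint8)
n,l,st,ce=cv2.connectedComponentsWithStats(m);i=1+np.argmax(st[1:,4]);print(st[i])
for r in (200,205,210,214,217,180,160,145,140,136):
    x=np.where(l[r-125]==i)[0]
    if len(x): print(r,x.min()+250,x.max()+250,[np.round(ray(c,(q,r),.084,M)[:2],4).tolist() for q in (x.min()+250-.5,x.max()+250.5)])
for p in [(250.5,220),(321,226)]: print('lip',ray(c,p,.001,M))
print(M.round(3).tolist())
E
```

```text
[  20    9   33   85 2087]
200 271 294 [[0.4921, -0.2673], [0.4848, -0.2884]]
205 271 294 [[0.4876, -0.2655], [0.4803, -0.2867]]
210 271 293 [[0.483, -0.2637], [0.476, -0.2841]]
214 271 292 [[0.4793, -0.2622], [0.4726, -0.2818]]
217 275 291 [[0.4753, -0.2647], [0.47, -0.2799]]
180 272 296 [[0.5096, -0.2752], [0.5021, -0.2967]]
160 273 298 [[0.5263, -0.2827], [0.5187, -0.3048]]
145 274 301 [[0.5385, -0.2885], [0.5304, -0.3119]]
140 274 301 [[0.5425, -0.2901], [0.5345, -0.3133]]
136 276 301 [[0.5452, -0.293], [0.5377, -0.3145]]
lip [ 0.45730448 -0.21324238  0.001     ]
lip [ 0.42130137 -0.29312943  0.001     ]
[[-0.327, -0.908, -0.261, 0.554], [-0.945, 0.314, 0.092, -0.336], [-0.002, 0.277, -0.961, 0.355], [0.0, 0.0, 0.0, 1.0]]
```

```bash
python3 - <<'E'
import cv2
a=cv2.imread('pics/w1.png')[115:235,240:340]
cv2.imwrite('pics/crop2.png',cv2.resize(a,None,fx=5,fy=5,interpolation=cv2.INTER_CUBIC))
E
```

```text
(no output)
```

View pics/crop2.png

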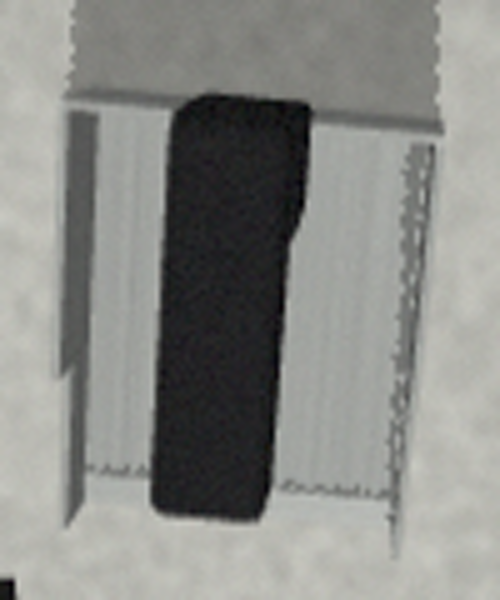

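The crop confirms the handle axis yaw is about -24°. The grip point is near (0.5075, -0.2865).

```bash
python3 -c "
from h import *
print(delta([.5075,-.2865,.15],want(-24)),delta([.5075,-.2865,.079],want(-24)))"
```

```text
[0.051, -0.078, 0.223, -0.009, 0.001, 0.118] [0.051, -0.077, 0.46, -0.009, 0.001, 0.118]
```

>>> step_arm(steps=[[0.05, -0.077, 0.1, -0.009, 0, 0.118, -1], [0.05, -0.077, 0.22, -0.009, 0, 0.118, -1], [0.05, -0.077, 0.34, -0.009, 0, 0.118, -1], [0.05, -0.077, 0.42, -0.009, 0, 0.118, -1], [0.05, -0.077, 0.46, -0.009, 0, 0.118, -1], [0.05, -0.077, 0.46, -0.009, 0, 0.118, 1], [0.05, -0.077, 0.46, -0.009, 0, 0.118, 1], [0.05, -0.077, 0.46, -0.009, 0, 0.118, 1]])

```text
time_s: 1.48
position: [0.5034, -0.2972, 0.0816]
tcp_rot: [[0.912, -0.411, -0.0], [-0.411, -0.912, -0.009], [0.003, 0.008, -1.0]]
force: [0.1, 0.2, 0.3]
opening: 0.856
grasp_force: 0.0
```

>>> step_arm(steps=[[0, 0, 0, 0, 0, 0, 1], [0, 0, 0, 0, 0, 0, 1], [0, 0, 0, 0, 0, 0, 1], [0, 0, 0, 0, 0, 0, 1]])

```text
time_s: 1.82
position: [0.5029, -0.2965, 0.0811]
tcp_rot: [[0.912, -0.411, -0.001], [-0.411, -0.912, -0.008], [0.002, 0.008, -1.0]]
force: [-0.1, 0.4, -0.2]
opening: 0.555
grasp_force: 0.0
```

```bash
python3 -c "
from h import *
for i in range(2):
  s=read_state();print(s['time_s'],s['position'],delta([.5075,-.2865,.079],want(-24),s))
  A=np.array(s['tcp_rot']);print(A.round(3).tolist())"
```

```text
1.8167 [ 0.50285692 -0.29649172  0.08105939] [0.0, -0.037, 0.007, 0.01, -0.002, -0.006]
[[0.912, -0.411, -0.001], [-0.411, -0.912, -0.008], [0.002, 0.008, -1.0]]
1.8167 [ 0.50285692 -0.29649172  0.08105939] [0.0, -0.037, 0.007, 0.01, -0.002, -0.006]
[[0.912, -0.411, -0.001], [-0.411, -0.912, -0.008], [0.002, 0.008, -1.0]]
```

>>> step_arm(steps=[[0, -0.037, 0.007, 0.01, 0, 0, 1], [0, -0.037, 0.007, 0.01, 0, 0, 1], [0, -0.037, 0.007, 0.01, 0, 0, 1], [0, -0.037, 0.007, 0.01, 0, 0, 1], [0, -0.037, 0.007, 0.01, 0, 0, 1], [0, -0.037, 0.007, 0.01, 0, 0, 1], [0, -0.037, 0.007, 0.01, 0, 0, 1], [0, -0.037, 0.007, 0.01, 0, 0, 1]])

```text
time_s: 2.48
position: [0.507, -0.286, 0.0778]
tcp_rot: [[0.912, -0.411, 0.0], [-0.411, -0.912, 0.001], [0.0, -0.001, -1.0]]
force: [-0.1, -0.6, -1.1]
opening: 0.25
grasp_force: 30.0
```

```bash
python3 -c "
from h import *
s=read_state();print(s['time_s'],s['position'],s['opening'],s['grasp_force'],s['force'],delta([.5075,-.2865,.079],want(-24),s))"
```

```text
2.4833 [ 0.50700915 -0.28598572  0.077771  ] 0.2504266673143544 29.98231885023415 [-0.14572248 -0.61857431 -1.07318323] [0.002, 0.001, -0.004, -0.001, -0.0, -0.006]
```

>>> step_arm(steps=[[0, 0, -0.05, 0, 0, 0, 1], [0, 0, -0.12, 0, 0, 0, 1], [0, 0, -0.2, 0, 0, 0, 1], [0, 0, -0.28, 0, 0, 0, 1], [0, 0, -0.36, 0, 0, 0, 1], [0, 0, -0.4, 0, 0, 0, 1], [0, 0, -0.4, 0, 0, 0, 1], [0, 0, -0.4, 0, 0, 0, 1]])

```text
time_s: 3.15
position: [0.5069, -0.2862, 0.1982]
tcp_rot: [[0.912, -0.411, 0.001], [-0.411, -0.912, -0.0], [0.001, -0.0, -1.0]]
force: [-0.3, -0.3, -1.2]
opening: 0.252
grasp_force: 30.0
```

```bash
python3 - <<'E'
from h import *
s=read_state();c=snap('wrist','w2');M=T(c,s)
print(s['position'],s['grasp_force'],s['force'],s['joint_positions'],delta([.6044,.0355,.198],want(12.35),s))
A=np.array(s['tcp_rot']);P=s['position']
# predicted pixels of scoop features if grip at x=18
for n,q in (('hback',(54-18,0,84-77.8)),('hfront',(-22-18,0,6.2)),('lipL',(-68,40,-77.8)),('lipR',(-68,-40,-77.8)),('backL',(32,40,36-77.8)),('backR',(32,-40,36-77.8))):
    q=np.array(q)/1e3;w=P+A@np.array([q[0],-q[1],-q[2]]);print(n,proj(c,w,M).round(1))
cv2.imwrite('pics/crop3.png',c['image'][:,100:540,::-1])
E
```

```text
[ 0.50694082 -0.28618305  0.19823504] 29.98707597143948 [-0.32726695 -0.29986315 -1.17188991] [-4.04585594e+01  3.04007713e+01  9.12473530e+01  4.87861992e-02
  5.82932104e+01  7.37718856e+01] [-0.144, -1.111, 0.001, -0.0, -0.002, -0.813]
hback [319.2 202.6]
hfront [319.1 342.1]
lipL [269.7 294.8]
lipR [368.3 294.9]
backL [253.3 185.7]
backR [385.1 185.7]
```

View pics/crop3.png

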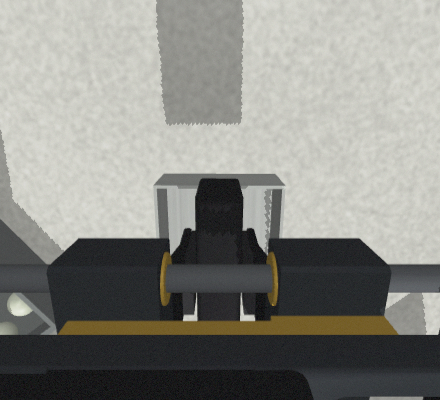

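The second back edge at crop (153..285, 187) matches the prediction for a grip at x=+18. I'll move over the tray.

>>> step_arm(steps=[[-0.01, -0.06, 0, 0, 0, -0.05, 1], [-0.03, -0.18, 0, 0, 0, -0.15, 1], [-0.05, -0.31, 0, 0, 0, -0.28, 1], [-0.07, -0.44, 0, 0, 0, -0.41, 1], [-0.09, -0.57, 0, 0, 0, -0.54, 1], [-0.11, -0.7, 0, 0, 0, -0.67, 1], [-0.12, -0.82, 0, 0, 0, -0.78, 1], [-0.13, -0.9, 0, 0, 0, -0.813, 1]])

```text
time_s: 3.87
position: [0.5817, -0.0203, 0.1961]
tcp_rot: [[0.976, 0.219, -0.003], [0.219, -0.976, 0.002], [-0.002, -0.003, -1.0]]
force: [0.0, -0.6, -1.7]
opening: 0.25
grasp_force: 30.0
```

>>> step_arm(steps=[[0, 0, 0, 0, 0, 0, 1], [0, 0, 0, 0, 0, 0, 1], [0, 0, 0, 0, 0, 0, 1]])

```text
time_s: 4.12
position: [0.5814, -0.0242, 0.1967]
tcp_rot: [[0.977, 0.214, -0.002], [0.214, -0.977, 0.001], [-0.002, -0.001, -1.0]]
force: [-0.7, -0.8, -1.1]
opening: 0.251
grasp_force: 30.0
```

```bash
python3 - <<'E'
from h import *
s=read_state();print(s['time_s'],s['position'],delta([.6044,.0355,.198],want(12.35),s))
E
```

```text
4.1167 [ 0.58141932 -0.02417679  0.19669317] [0.117, -0.178, -0.004, -0.001, 0.003, -0.0]
```

>>> step_arm(steps=[[0.06, -0.09, 0, 0, 0, 0, 1], [0.11, -0.17, 0, 0, 0, 0, 1], [0.117, -0.178, 0, 0, 0, 0, 1], [0.117, -0.178, 0.02, 0, 0.002, 0, 1], [0.117, -0.178, 0.06, 0, 0.003, 0, 1], [0.117, -0.178, 0.1, 0, 0.003, 0, 1], [0.117, -0.178, 0.12, 0, 0.003, 0, 1], [0.117, -0.178, 0.12, 0, 0.003, 0, 1]])

```text
time_s: 4.78
position: [0.6034, 0.0341, 0.1599]
tcp_rot: [[0.977, 0.211, -0.002], [0.211, -0.977, 0.001], [-0.002, -0.002, -1.0]]
force: [-0.2, -0.4, -2.2]
opening: 0.25
grasp_force: 30.0
```

```bash
python3 - <<'E'
from h import *
s=read_state();print(s['time_s'],s['position'],delta([.6044,.0355,.104],want(12.35),s))
c=snap('top','top2');d=snap('side','side2')
a=cv2.resize(c['image'][110:250,300:420],None,fx=3.2,fy=3.2,interpolation=cv2.INTER_CUBIC);b=cv2.resize(d['image'][120:230,240:380],None,fx=2.8,fy=2.8,interpolation=cv2.INTER_CUBIC)
o=np.zeros((460,790,3),np.uint8);o[:a.shape[0],:a.shape[1]]=a;o[:b.shape[0],390:390+b.shape[1]]=b;cv2.imwrite('pics/c4.png',o[:,:,::-1])
E
```

```text
4.7833 [0.60338253 0.03410115 0.15994394] [0.005, -0.004, 0.186, -0.002, 0.002, -0.003]
```

View pics/c4.png

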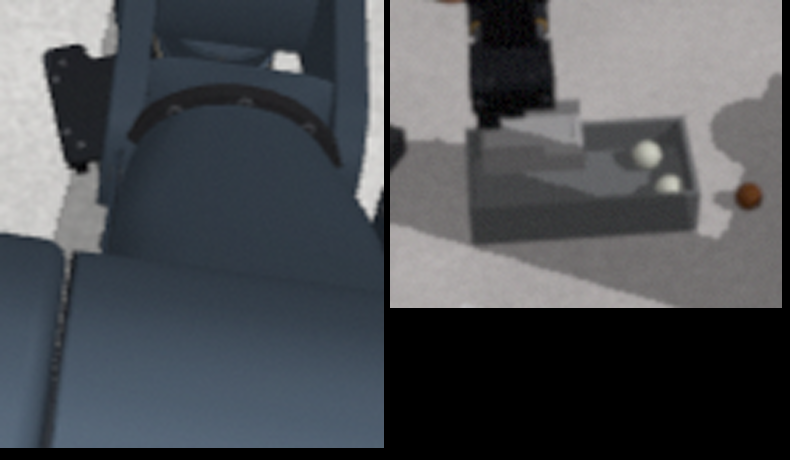

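The scoop hangs over the empty half. In the side crop its lip is behind the balls at (648,153) and (668,184). I'll descend.

>>> step_arm(steps=[[0.004, -0.003, 0.04, 0, 0, 0, 1], [0.004, -0.003, 0.08, 0, 0, 0, 1], [0.004, -0.003, 0.12, 0, 0, 0, 1], [0.004, -0.003, 0.16, 0, 0, 0, 1], [0.004, -0.003, 0.19, 0, 0, 0, 1], [0.004, -0.003, 0.2, 0, 0, 0, 1], [0.004, -0.003, 0.2, 0, 0, 0, 1], [0.004, -0.003, 0.2, 0, 0, 0, 1]])

```text
time_s: 5.55
position: [0.6065, 0.0371, 0.1019]
tcp_rot: [[0.977, 0.214, 0.003], [0.214, -0.977, 0.001], [0.003, -0.0, -1.0]]
force: [0.5, 0.8, -1.4]
opening: 0.25
grasp_force: 30.0
```

>>> step_arm(steps=[[0, 0, 0.004, 0, 0, 0, 1], [0, 0, 0.008, 0, 0, 0, 1], [0, 0, 0.012, 0, 0, 0, 1], [0, 0, 0.016, 0, 0, 0, 1], [0, 0, 0.018, 0, 0, 0, 1], [0, 0, 0.018, 0, 0, 0, 1]])

```text
time_s: 6.05
position: [0.6064, 0.037, 0.0968]
tcp_rot: [[0.977, 0.214, 0.003], [0.214, -0.977, 0.001], [0.003, -0.0, -1.0]]
force: [0.9, -0.4, -1.9]
opening: 0.248
grasp_force: 30.0
```

```bash
python3 - <<'E'
from h import *
s=read_state();print(s['time_s'],s['position'],s['force'],s['moment'],delta([.6044,.0355,.0938],want(12.35),s))
E
```

```text
6.05 [0.60636965 0.03699743 0.09675174] [ 0.92565445 -0.35298805 -1.91010957] [ 0.03919276 -0.00740895  0.03190778] [-0.008, 0.003, 0.01, -0.001, -0.004, -0.0]
```

>>> step_arm(steps=[[-0.006, 0.003, 0.004, 0, 0, 0, 1], [-0.006, 0.003, 0.008, 0, 0, 0, 1], [-0.006, 0.003, 0.01, 0, 0, 0, 1], [-0.006, 0.003, 0.012, 0, 0, 0, 1], [-0.006, 0.003, 0.012, 0, 0, 0, 1]])

```text
time_s: 6.47
position: [0.6048, 0.0355, 0.0937]
tcp_rot: [[0.977, 0.214, 0.003], [0.214, -0.977, 0.001], [0.003, -0.0, -1.0]]
force: [-1.9, -1.1, 2.8]
opening: 0.247
grasp_force: 30.0
```

```bash
python3 - <<'E'
from h import *
s=read_state();print(s['time_s'],s['position'],s['force'],s['moment'],delta([.6044,.0355,.0938],want(12.35),s))
E
```

```text
6.4667 [0.60477765 0.03551125 0.09372586] [-1.85332768 -1.07752432  2.77686847] [-0.05442811  0.39981335  0.03569214] [-0.001, -0.0, -0.0, -0.0, -0.004, -0.0]
```

>>> step_arm(steps=[[-0.012, 0, 0, 0, 0, 0, 1], [-0.032, 0, 0, 0, 0, 0, 1], [-0.056, 0, 0, 0, 0, 0, 1], [-0.08, 0, 0, 0, 0, 0, 1], [-0.104, 0, 0, 0, 0, 0, 1], [-0.128, 0, 0, 0, 0, 0, 1], [-0.15, 0, 0, 0, 0, 0, 1], [-0.17, 0, 0, 0, 0, 0, 1]])

```text
time_s: 7.13
position: [0.5555, 0.0245, 0.0937]
tcp_rot: [[0.977, 0.213, 0.006], [0.213, -0.977, 0.001], [0.006, 0.0, -1.0]]
force: [4.9, -0.1, 6.1]
opening: 0.253
grasp_force: 30.0
```

```bash
python3 - <<'E'
from h import *
s=read_state();print(s['time_s'],s['position'],s['force'],s['moment'],delta([.6048-.107*.977,.0355-.107*.214,.0938],want(12.35),s))
E
```

```text
7.1333 [0.55554381 0.02449821 0.09374232] [ 4.86780102 -0.06161067  6.1304511 ] [ 0.247372   -0.63569336 -0.07056385] [-0.188, -0.001, -0.001, 0.001, -0.008, -0.001]
```

>>> step_arm(steps=[[-0.016, 0, 0, 0, 0, 0, 1], [-0.036, 0, 0, 0, 0, 0, 1], [-0.056, 0, -0.001, 0, 0, 0, 1], [-0.076, 0, -0.001, 0, 0, 0, 1], [-0.096, 0, -0.001, 0, 0, 0, 1], [-0.112, 0, -0.001, 0, 0, 0, 1], [-0.126, 0, -0.001, 0, 0, 0, 1], [-0.136, 0, -0.001, 0, 0, 0, 1]])

```text
time_s: 7.8
position: [0.5168, 0.0159, 0.094]
tcp_rot: [[0.977, 0.213, 0.008], [0.213, -0.977, 0.001], [0.008, 0.001, -1.0]]
force: [6.9, 2.1, 7.1]
opening: 0.249
grasp_force: 30.0
```

```bash
python3 - <<'E'
from h import *
s=read_state();print(s['time_s'],s['position'],s['force'],s['moment'],delta([.6048-.107*.977,.0355-.107*.214,.0938],want(12.35),s))
d=snap('side','side3')
b=cv2.resize(d['image'][120:230,240:380],None,fx=5,fy=5,interpolation=cv2.INTER_CUBIC);cv2.imwrite('pics/c5.png',b[:,:,::-1])
E
```

```text
7.8 [0.51678429 0.01587279 0.09404667] [6.90271743 2.06753077 7.07333241] [ 0.40402479 -1.03623995 -0.09338492] [-0.056, -0.001, 0.0, 0.001, -0.011, -0.002]
```

View pics/c5.png

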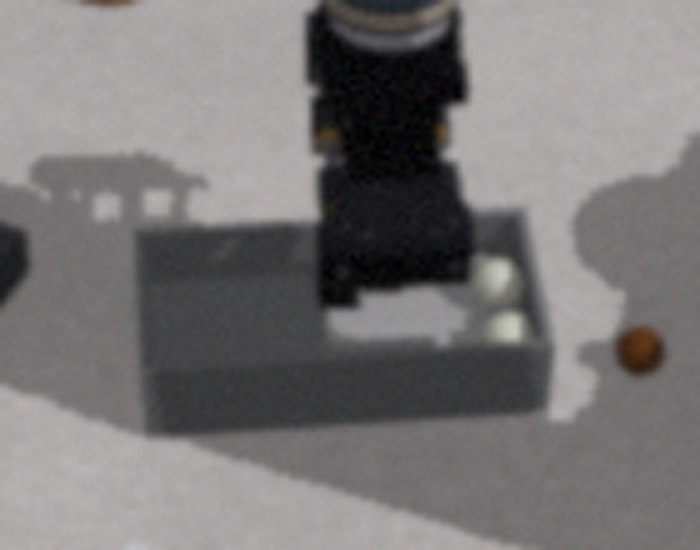

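>>> step_arm(steps=[[-0.01, 0, 0, 0, 0, 0, 1], [-0.02, 0, 0, 0, 0, 0, 1], [-0.03, 0, 0, 0, 0, 0, 1], [-0.04, 0, 0, 0, 0, 0, 1], [-0.048, 0, 0, 0, 0, 0, 1], [-0.054, 0, 0, 0, 0, 0, 1]])

```text
time_s: 8.35
position: [0.5004, 0.0123, 0.0938]
tcp_rot: [[0.977, 0.213, 0.007], [0.213, -0.977, 0.001], [0.007, 0.001, -1.0]]
force: [5.2, 1.0, 6.4]
opening: 0.249
grasp_force: 30.0
```

>>> step_arm(steps=[[-0.003, 0, 0, 0, 0, 0, 1], [-0.006, 0, 0, 0, 0, 0, 1], [-0.006, 0, 0, 0, 0, 0, 1]])

```text
time_s: 8.6
position: [0.4989, 0.012, 0.0938]
tcp_rot: [[0.977, 0.213, 0.007], [0.213, -0.977, 0.001], [0.007, 0.001, -1.0]]
force: [5.9, 0.9, 6.3]
opening: 0.249
grasp_force: 30.0
```

```bash
python3 - <<'E'
from h import *
s=read_state();print(s['time_s'],s['position'],s['force'],s['moment'],delta([.6048-.107*.977,.0355-.107*.214,.0938],want(12.35),s))
d=snap('side','side4')
b=d['image'][120:230,240:380]
w=b.min(2)>150; print(w.sum())
n,l,st,ce=cv2.connectedComponentsWithStats(((b.min(2)>135)).astype(np.uint8));print([(st[i].tolist()) for i in range(1,n) if 15<st[i,4]<600])
E
```

```text
8.6 [0.4988873  0.01200589 0.09378469] [5.89628514 0.88213252 6.31463704] [ 0.34775991 -0.79987435  0.00268601] [0.005, -0.001, -0.0, 0.001, -0.009, -0.001]
6095
[[25, 38, 5, 5, 23], [34, 38, 6, 5, 27], [93, 57, 6, 3, 16], [73, 60, 28, 9, 116]]
```

>>> step_arm(steps=[[-0.004, 0, 0, 0, 0, 0, 1], [-0.008, 0, 0, 0, 0, 0, 1], [-0.01, 0, 0, 0, 0, 0, 1], [-0.01, 0, 0, 0, 0, 0, 1]])

```text
time_s: 8.98
position: [0.4982, 0.0118, 0.0943]
tcp_rot: [[0.977, 0.212, 0.012], [0.212, -0.977, 0.001], [0.012, 0.001, -1.0]]
force: [8.4, 4.8, 7.0]
opening: 0.247
grasp_force: 30.0
```

```bash
python3 - <<'E'
from h import *
s=read_state();print(s['time_s'],s['position'],s['force'],s['moment'],delta([.6048-.107*.977,.0355-.107*.214,.0938],want(12.35),s))
d=snap('side','side5')
b=cv2.resize(d['image'][120:230,240:380],None,fx=5,fy=5,interpolation=cv2.INTER_CUBIC);cv2.imwrite('pics/c6.png',b[:,:,::-1])
E
```

```text
8.9833 [0.49819345 0.0118407  0.09431999] [8.36029753 4.83580174 7.03114438] [ 0.99808818 -1.37557603 -0.02018803] [0.007, -0.001, 0.002, 0.002, -0.016, -0.002]
```

View pics/c6.png

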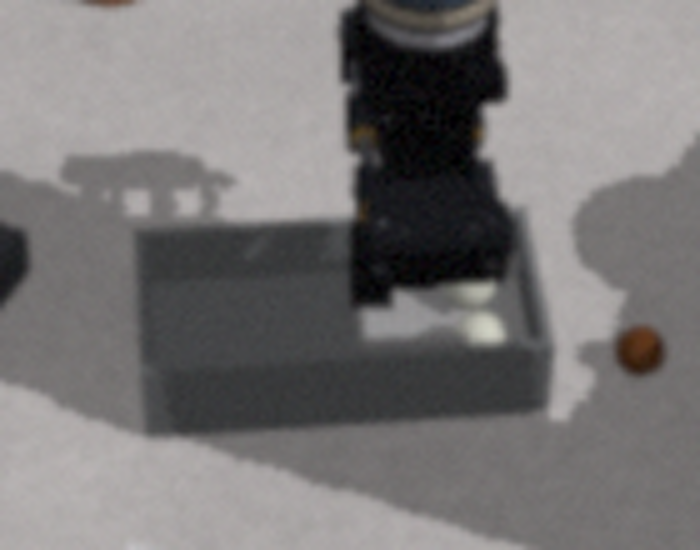

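The scoop has reached the end wall. Both balls sit inside the mouth at crop (475,292) and (485,328), with a visible gap to the wall. I'll lift gently with a slight mouth-up tilt.

>>> step_arm(steps=[[0.008, 0, -0.006, 0, -0.01, 0, 1], [0.016, 0, -0.016, 0, -0.02, 0, 1], [0.03, 0, -0.03, 0, -0.05, 0, 1], [0.045, 0, -0.05, 0, -0.08, 0, 1], [0.06, 0, -0.075, 0, -0.12, 0, 1], [0.065, 0, -0.1, 0, -0.15, 0, 1], [0.065, 0, -0.13, 0, -0.15, 0, 1], [0.065, 0, -0.16, 0, -0.15, 0, 1]])

```text
time_s: 9.7
position: [0.5108, 0.0161, 0.1404]
tcp_rot: [[0.97, 0.214, -0.118], [0.213, -0.977, -0.023], [-0.121, -0.003, -0.993]]
force: [-0.4, 0.1, -2.2]
opening: 0.245
grasp_force: 30.0
```

>>> step_arm(steps=[[0, 0, -0.03, 0, 0, 0, 1], [0, 0, -0.06, 0, 0, 0, 1], [0, 0, -0.09, 0, 0, 0, 1], [0, 0, -0.12, 0, 0, 0, 1], [0, 0, -0.15, 0, 0, 0, 1], [0, 0, -0.17, 0, 0, 0, 1], [0, 0, -0.18, 0, 0, 0, 1], [0, 0, -0.18, 0, 0, 0, 1]])

```text
time_s: 10.37
position: [0.5201, 0.017, 0.1957]
tcp_rot: [[0.971, 0.214, -0.11], [0.212, -0.977, -0.024], [-0.113, 0.0, -0.994]]
force: [-0.6, 0.7, -3.0]
opening: 0.249
grasp_force: 30.0
```

```bash
python3 - <<'E'
from h import *
s=read_state();print(s['time_s'],s['position'],s['force'],s['joint_positions'],s['tcp_rot'])
d=snap('side','side6')
b=cv2.resize(d['image'][90:230,240:400],None,fx=4,fy=4,interpolation=cv2.INTER_CUBIC);cv2.imwrite('pics/c7.png',b[:,:,::-1])
E
```

```text
10.3667 [0.52013819 0.01699049 0.19569671] [-0.56884218  0.66530214 -2.95861733] [-9.13632025 28.65820767 95.82141298 -2.70375699 61.57962074 69.942991  ] [[ 9.70676597e-01  2.13612203e-01 -1.10257749e-01]
 [ 2.12227026e-01 -9.76918521e-01 -2.42877226e-02]
 [-1.12900991e-01  1.75849663e-04 -9.93606227e-01]]
```

View pics/c7.png

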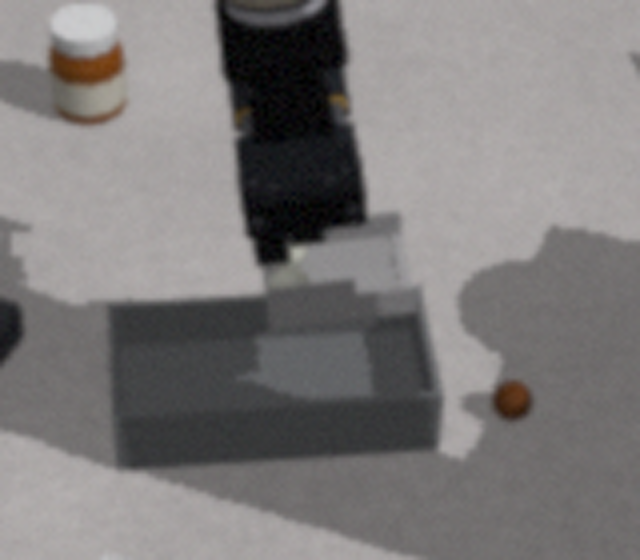

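Both balls are in the back of the scoop and the tray is empty. I'll plan the carry to the jar with the mouth pointing towards -70° and J6 mid-range.

```bash
cat >> h.py <<'E'
C=np.array([.409,.347])
def dump(tilt,zl,yaw=110,off=.025):
    y,t=np.radians([yaw,tilt]);d=np.array([np.cos(y),np.sin(y)])
    x=.068*np.cos(t)-.077*np.sin(t);z=.068*np.sin(t)+.077*np.cos(t)
    return np.r_[C+d*(off+x),zl+z],want(yaw,tilt)
def rows(s,P,R,n,a=0,b=1,g=1):
    "relative rows for the fraction a..b of the straight path"
    A=np.array(s['tcp_rot']);rv=Ro.from_matrix(A.T@R).as_rotvec();p0=np.array(s['position'])
    for f in np.linspace(a,b,n+1)[1:]: print(delta(p0+f*(P-p0),A@Ro.from_rotvec(f*rv).as_matrix(),s)+[g])
E
python3 - <<'E'
from h import *
s=read_state();P,R=dump(-5,.105);print(P)
rows(s,P,R,8,0,.4)
E
```

```text
[0.37498533 0.44045453 0.1757804 ]
[-0.008, -0.074, 0.004, -0.011, 0.001, -0.108, 1]
[-0.016, -0.148, 0.008, -0.022, 0.003, -0.216, 1]
[-0.024, -0.222, 0.013, -0.033, 0.004, -0.324, 1]
[-0.032, -0.296, 0.017, -0.044, 0.005, -0.432, 1]
[-0.04, -0.37, 0.021, -0.055, 0.006, -0.54, 1]
[-0.048, -0.445, 0.025, -0.066, 0.008, -0.648, 1]
[-0.056, -0.519, 0.029, -0.077, 0.009, -0.756, 1]
[-0.064, -0.593, 0.034, -0.087, 0.01, -0.864, 1]
```

>>> step_arm(steps=[[-0.004, -0.035, 0, -0.005, 0, -0.05, 1], [-0.012, -0.1, 0, -0.016, 0.002, -0.16, 1], [-0.02, -0.185, 0, -0.028, 0.003, -0.27, 1], [-0.03, -0.27, 0, -0.04, 0.005, -0.39, 1], [-0.04, -0.36, 0, -0.053, 0.006, -0.52, 1], [-0.048, -0.445, 0, -0.065, 0.008, -0.64, 1], [-0.056, -0.52, 0, -0.076, 0.009, -0.75, 1], [-0.064, -0.593, 0, -0.087, 0.01, -0.864, 1]])

```text
time_s: 11.08
position: [0.4612, 0.1885, 0.1965]
tcp_rot: [[0.614, 0.786, -0.072], [0.782, -0.619, -0.077], [-0.105, -0.009, -0.994]]
force: [0.5, -0.5, -3.1]
opening: 0.251
grasp_force: 30.0
```

```bash
python3 - <<'E'
from h import *
s=read_state();P,R=dump(-5,.105);print(s['position'],s['force'],s['opening'])
rows(s,P,R,8,0,.5)
E
```

```text
[0.46124598 0.1885277  0.19648635] [ 0.53322274 -0.49940813 -3.07111542] 0.2513105346239635
[0.03, -0.047, 0.002, -0.008, 0.001, -0.08, 1]
[0.061, -0.093, 0.003, -0.017, 0.002, -0.161, 1]
[0.091, -0.14, 0.005, -0.025, 0.003, -0.241, 1]
[0.122, -0.186, 0.006, -0.034, 0.004, -0.322, 1]
[0.152, -0.233, 0.008, -0.042, 0.005, -0.402, 1]
[0.183, -0.279, 0.009, -0.05, 0.006, -0.482, 1]
[0.213, -0.326, 0.011, -0.059, 0.007, -0.563, 1]
[0.244, -0.372, 0.012, -0.067, 0.008, -0.643, 1]
```

>>> step_arm(steps=[[0.03, -0.047, 0.002, -0.008, 0.001, -0.08, 1], [0.061, -0.093, 0.003, -0.017, 0.002, -0.161, 1], [0.091, -0.14, 0.005, -0.025, 0.003, -0.241, 1], [0.122, -0.186, 0.006, -0.034, 0.004, -0.322, 1], [0.152, -0.233, 0.008, -0.042, 0.005, -0.402, 1], [0.183, -0.279, 0.009, -0.05, 0.006, -0.482, 1], [0.213, -0.326, 0.011, -0.059, 0.007, -0.563, 1], [0.244, -0.372, 0.012, -0.067, 0.008, -0.643, 1]])

```text
time_s: 11.75
position: [0.4191, 0.314, 0.1859]
tcp_rot: [[0.159, 0.987, -0.022], [0.983, -0.16, -0.093], [-0.096, -0.007, -0.995]]
force: [1.2, -0.8, -2.6]
opening: 0.249
grasp_force: 30.0
```

```bash
python3 - <<'E'
from h import *
s=read_state();P,R=dump(-5,.105);print(s['position'],s['force'],s['opening'])
rows(s,P,R,8,0,1)
E
```

```text
[0.41910972 0.31397324 0.18586443] [ 1.23527848 -0.80891285 -2.62724832] 0.24876984233352972
[0.049, -0.027, -0.0, -0.008, 0.001, -0.081, 1]
[0.099, -0.053, -0.001, -0.017, 0.002, -0.161, 1]
[0.148, -0.08, -0.001, -0.025, 0.003, -0.242, 1]
[0.197, -0.106, -0.001, -0.034, 0.004, -0.323, 1]
[0.246, -0.133, -0.002, -0.042, 0.005, -0.403, 1]
[0.296, -0.159, -0.002, -0.051, 0.006, -0.484, 1]
[0.345, -0.186, -0.002, -0.059, 0.007, -0.565, 1]
[0.394, -0.212, -0.003, -0.068, 0.008, -0.645, 1]
```

>>> step_arm(steps=[[0.049, -0.027, 0, -0.008, 0.001, -0.081, 1], [0.099, -0.053, 0, -0.017, 0.002, -0.161, 1], [0.148, -0.08, 0, -0.025, 0.003, -0.242, 1], [0.197, -0.106, 0, -0.034, 0.004, -0.323, 1], [0.246, -0.133, 0, -0.042, 0.005, -0.403, 1], [0.3, -0.162, 0, -0.051, 0.006, -0.49, 1], [0.35, -0.19, 0, -0.06, 0.007, -0.57, 1], [0.38, -0.205, 0, -0.066, 0.008, -0.62, 1]])

```text
time_s: 12.42
position: [0.3768, 0.4366, 0.1753]
tcp_rot: [[-0.322, 0.946, 0.029], [0.943, 0.323, -0.083], [-0.088, 0.001, -0.996]]
force: [-0.2, 0.3, -2.4]
opening: 0.247
grasp_force: 30.0
```

>>> step_arm(steps=[[0.01, -0.005, 0, 0, 0, -0.02, 1], [0.01, -0.005, 0, 0, 0, -0.02, 1], [0.01, -0.005, 0, 0, 0, -0.02, 1], [0.01, -0.005, 0, 0, 0, -0.02, 1]])

```text
time_s: 12.75
position: [0.3767, 0.4366, 0.1758]
tcp_rot: [[-0.331, 0.943, 0.03], [0.94, 0.332, -0.083], [-0.088, 0.001, -0.996]]
force: [-0.1, -0.1, -2.3]
opening: 0.252
grasp_force: 30.0
```

```bash
python3 - <<'E'
from h import *
s=read_state();P,R=dump(-5,.105);print(s['position'],s['force'],s['joint_positions'],delta(P,R,s))
# tilt in place about lip, from measured
for t in (0,5,10,15,20): print(t,delta(*dump(t,.095),s))
c=capture('top');np.save('pics/top6.npy',c,allow_pickle=True);cv2.imwrite('pics/top6.png',c['image'][:,:,::-1])
E
```

```text
[0.37668464 0.43662841 0.17584242] [-0.06375014 -0.09205148 -2.33841082] [40.45999411 32.71498575 91.30469519 -5.61076257 57.88265904 24.13769057] [0.014, -0.001, -0.001, -0.0, 0.002, -0.014]
0 [-0.006, -0.001, 0.013, 0.001, 0.113, -0.014]
5 [-0.031, -0.001, -0.003, 0.001, 0.224, -0.014]
10 [-0.057, -0.0, -0.018, 0.002, 0.335, -0.014]
15 [-0.085, -0.0, -0.03, 0.002, 0.446, -0.014]
20 [-0.113, 0.0, -0.039, 0.003, 0.557, -0.013]
```

>>> step_arm(steps=[[-0.006, -0.001, 0.012, 0, 0.06, -0.014, 1], [-0.008, -0.001, 0.012, 0, 0.113, -0.014, 1], [-0.02, -0.001, 0.004, 0, 0.16, -0.014, 1], [-0.02, -0.001, 0.004, 0, 0.16, -0.014, 1], [-0.02, -0.001, 0.004, 0, 0.16, -0.014, 1], [-0.02, -0.001, 0.004, 0, 0.16, -0.014, 1], [-0.031, -0.001, -0.003, 0.001, 0.224, -0.014, 1], [-0.031, -0.001, -0.003, 0.001, 0.224, -0.014, 1]])

```text
time_s: 13.47
position: [0.3796, 0.4282, 0.1778]
tcp_rot: [[-0.342, 0.939, -0.029], [0.936, 0.343, 0.083], [0.088, 0.001, -0.996]]
force: [-0.6, -0.2, -2.8]
opening: 0.248
grasp_force: 30.0
```

>>> step_arm(steps=[[0, 0, 0, 0, 0, 0, 1], [0, 0, 0, 0, 0, 0, 1], [0, 0, 0, 0, 0, 0, 1], [0, 0, 0, 0, 0, 0, 1], [0, 0, 0, 0, 0, 0, 1], [0, 0, 0, 0, 0, 0, 1]])

```text
time_s: 13.97
position: [0.3793, 0.429, 0.1778]
tcp_rot: [[-0.343, 0.939, -0.029], [0.935, 0.344, 0.083], [0.088, 0.001, -0.996]]
force: [-0.0, 0.5, -1.6]
opening: 0.246
grasp_force: 30.0
```

```bash
python3 - <<'E'
from h import *
s=read_state();P,R=dump(5,.095);print(s['position'],s['force'],delta(P,R,s))
for t in (10,15,20,25,30,35,40,45): print(t,delta(*dump(t,.092),s))
E
```

```text
[0.37932561 0.42900226 0.17776279] [-0.03146588  0.54942725 -1.62176857] [-0.004, -0.001, 0.0, 0.001, -0.001, 0.002]
10 [-0.028, -0.001, -0.009, 0.001, 0.11, 0.003]
15 [-0.053, -0.001, -0.025, 0.001, 0.221, 0.003]
20 [-0.079, -0.001, -0.04, 0.001, 0.332, 0.003]
25 [-0.106, -0.001, -0.052, 0.001, 0.444, 0.003]
30 [-0.134, -0.001, -0.062, 0.001, 0.555, 0.003]
35 [-0.163, -0.001, -0.069, 0.001, 0.666, 0.003]
40 [-0.193, -0.001, -0.074, 0.0, 0.777, 0.003]
45 [-0.223, -0.001, -0.076, 0.0, 0.888, 0.003]
```

>>> step_arm(steps=[[-0.016, -0.001, -0.005, 0, 0.055, 0, 1], [-0.028, -0.001, -0.009, 0, 0.11, 0, 1], [-0.04, -0.001, -0.017, 0, 0.165, 0, 1], [-0.053, -0.001, -0.025, 0, 0.221, 0, 1], [-0.066, -0.001, -0.033, 0, 0.276, 0, 1], [-0.079, -0.001, -0.04, 0, 0.332, 0, 1], [-0.092, -0.001, -0.046, 0, 0.388, 0, 1], [-0.106, -0.001, -0.052, 0, 0.444, 0, 1]])

```text
time_s: 14.63
position: [0.3908, 0.3975, 0.1909]
tcp_rot: [[-0.312, 0.939, -0.144], [0.85, 0.344, 0.399], [0.424, 0.002, -0.905]]
force: [-0.9, 0.3, -2.0]
opening: 0.249
grasp_force: 30.0
```

```bash
python3 - <<'E'
from h import *
s=read_state();print(s['position'],s['force'],delta(*dump(25,.092),s))
for t in (30,35,40,45,50): print(t,delta(*dump(t,.092),s))
E
```

```text
[0.39084586 0.3974833  0.19086391] [-0.89018979  0.34984756 -2.02091339] [0.001, -0.001, 0.002, 0.002, -0.003, 0.003]
30 [-0.022, -0.001, -0.017, 0.002, 0.109, 0.003]
35 [-0.047, -0.001, -0.034, 0.002, 0.22, 0.003]
40 [-0.073, -0.001, -0.048, 0.001, 0.331, 0.004]
45 [-0.1, -0.001, -0.061, 0.001, 0.442, 0.004]
50 [-0.129, -0.001, -0.07, 0.001, 0.553, 0.004]
```

>>> step_arm(steps=[[-0.011, -0.001, -0.008, 0, 0.055, 0.002, 1], [-0.022, -0.001, -0.017, 0, 0.109, 0.002, 1], [-0.034, -0.001, -0.025, 0, 0.165, 0.002, 1], [-0.047, -0.001, -0.034, 0, 0.22, 0.002, 1], [-0.06, -0.001, -0.041, 0, 0.275, 0.002, 1], [-0.073, -0.001, -0.048, 0, 0.331, 0.002, 1], [-0.1, -0.001, -0.061, 0, 0.442, 0.002, 1], [-0.1, -0.001, -0.061, 0, 0.442, 0.002, 1]])

```text
time_s: 15.3
position: [0.4041, 0.3625, 0.1929]
tcp_rot: [[-0.24, 0.941, -0.239], [0.667, 0.339, 0.664], [0.706, -0.001, -0.709]]
force: [0.2, 0.1, -3.2]
opening: 0.254
grasp_force: 30.0
```

>>> step_arm(steps=[[-0.029, 0, -0.009, 0, 0.11, 0, 1], [-0.029, 0, -0.009, 0, 0.11, 0, 1], [-0.029, 0, -0.009, 0, 0.11, 0, 1], [-0.029, 0, -0.009, 0, 0.11, 0, 1], [-0.029, 0, -0.009, 0, 0.11, 0, 1], [-0.029, 0, -0.009, 0, 0.11, 0, 1]])

```text
time_s: 15.8
position: [0.4044, 0.3578, 0.1907]
tcp_rot: [[-0.223, 0.939, -0.262], [0.606, 0.344, 0.717], [0.764, 0.001, -0.646]]
force: [-0.3, -0.8, -1.6]
opening: 0.249
grasp_force: 30.0
```

```bash
python3 - <<'E'
from h import *
s=read_state();print(s['time_s'],s['position'],s['force'],s['joint_positions'],s['opening'],delta(*dump(50,.092),s))
d=snap('side','side7');c=snap('top','top7')
print(proj(d,[.41,.347,.02]),proj(c,[.41,.347,.02]))
# change relative to first side picture in jar region
a=cv2.cvtColor(d['image'],cv2.COLOR_RGB2HSV);b=np.load('pics/side0.npy',allow_pickle=True).item()['image']
m=(d['image'][245:315,305:380].min(2)>165).astype(np.uint8);n,l,st,ce=cv2.connectedComponentsWithStats(m);print([st[i].tolist() for i in range(1,n) if st[i,4]>8])
m=(b[245:315,305:380].min(2)>165).astype(np.uint8);n,l,st,ce=cv2.connectedComponentsWithStats(m);print([st[i].tolist() for i in range(1,n) if st[i,4]>8])
E
```

```text
15.8 [0.40442883 0.35783469 0.19068609] [-0.33319107 -0.7800678  -1.59349437] [  5.39335952  35.64786969 106.87889706  53.53772822  66.74581554
 -50.243436  ] 0.24882473222835158 [0.003, 0.002, -0.011, -0.001, 0.005, 0.002]
[341.90904925 287.00617053] [224.20288259 237.36512863]
[[0, 0, 34, 15, 408], [56, 0, 19, 63, 707], [35, 21, 8, 7, 37], [24, 24, 4, 5, 14], [0, 57, 24, 13, 180]]
[[20, 5, 5, 7, 11], [62, 15, 7, 5, 17]]
```

```bash
python3 - <<'E'
from h import *
s=read_state();P,R=dump(0,.15);rows(s,P,R,8,0,.8)
E
```

```text
[0.027, 0.0, 0.013, 0.0, -0.111, 0.0, 1]
[0.054, 0.0, 0.026, 0.0, -0.221, 0.0, 1]
[0.08, 0.001, 0.039, 0.0, -0.332, 0.001, 1]
[0.107, 0.001, 0.052, 0.0, -0.443, 0.001, 1]
[0.134, 0.001, 0.065, 0.0, -0.554, 0.001, 1]
[0.161, 0.001, 0.077, 0.0, -0.664, 0.001, 1]
[0.188, 0.002, 0.09, 0.0, -0.775, 0.002, 1]
[0.214, 0.002, 0.103, 0.0, -0.886, 0.002, 1]
```

>>> step_arm(steps=[[0.027, 0, 0.013, 0, -0.111, 0, 1], [0.054, 0, 0.026, 0, -0.221, 0, 1], [0.08, 0, 0.039, 0, -0.332, 0, 1], [0.107, 0, 0.052, 0, -0.443, 0, 1], [0.134, 0, 0.065, 0, -0.554, 0, 1], [0.161, 0, 0.077, 0, -0.664, 0, 1], [0.188, 0, 0.09, 0, -0.775, 0, 1], [0.214, 0, 0.103, 0, -0.886, 0, 1]])

```text
time_s: 16.57
position: [0.3817, 0.4187, 0.2204]
tcp_rot: [[-0.337, 0.94, -0.057], [0.926, 0.342, 0.16], [0.17, 0.001, -0.985]]
force: [0.1, -0.1, -1.6]
opening: 0.248
grasp_force: 30.0
```

```bash
python3 - <<'E'
from h import *
s=read_state();print(s['position'],s['tcp_rot'][2],s['force'],s['joint_positions']);P=np.array([.45,.2,.21]);R=want(90);rows(s,P,R,8)
E
```

```text
[0.38170259 0.41867582 0.22040505] [ 1.69814978e-01  7.95602421e-04 -9.85475642e-01] [ 0.08779474 -0.06166491 -1.56847647] [31.49089568 26.47285221 95.40509156 11.48073896 56.64430446  5.289373  ]
[-0.095, -0.004, -0.012, -0.005, -0.027, 0.055, 1]
[-0.189, -0.009, -0.024, -0.009, -0.054, 0.111, 1]
[-0.284, -0.013, -0.036, -0.014, -0.081, 0.166, 1]
[-0.379, -0.018, -0.048, -0.018, -0.108, 0.222, 1]
[-0.474, -0.022, -0.06, -0.023, -0.135, 0.277, 1]
[-0.568, -0.026, -0.072, -0.028, -0.161, 0.332, 1]
[-0.663, -0.031, -0.083, -0.032, -0.188, 0.388, 1]
[-0.758, -0.035, -0.095, -0.037, -0.215, 0.443, 1]
```

>>> step_arm(steps=[[-0.095, -0.004, -0.012, -0.005, -0.027, 0.055, 1], [-0.189, -0.009, -0.024, -0.009, -0.054, 0.111, 1], [-0.284, -0.013, -0.036, -0.014, -0.081, 0.166, 1], [-0.379, -0.018, -0.048, -0.018, -0.108, 0.222, 1], [-0.474, -0.022, -0.06, -0.023, -0.135, 0.277, 1], [-0.568, -0.026, -0.072, -0.028, -0.161, 0.332, 1], [-0.663, -0.031, -0.083, -0.032, -0.188, 0.388, 1], [-0.758, -0.035, -0.095, -0.037, -0.215, 0.443, 1]])

```text
time_s: 17.23
position: [0.4504, 0.1986, 0.208]
tcp_rot: [[0.002, 1.0, -0.003], [1.0, -0.002, 0.003], [0.003, -0.003, -1.0]]
force: [0.7, 0.1, -1.2]
opening: 0.249
grasp_force: 30.0
```

```bash
python3 - <<'E'
from h import *
s=read_state();print(s['position'],s['joint_positions'],s['force']);P=np.array([.5,-.06,.21]);R=want(20);rows(s,P,R,8,0,.55)
E
```

```text
[0.45035473 0.19863715 0.20800644] [ 10.65369196  23.42501532 103.20499505   0.24265694  53.51493076
  10.6009735 ] [ 0.70935529  0.11978338 -1.20703463]
[-0.059, 0.011, -0.001, -0.0, -0.0, 0.107, 1]
[-0.119, 0.023, -0.001, -0.001, -0.0, 0.214, 1]
[-0.178, 0.034, -0.002, -0.001, -0.0, 0.32, 1]
[-0.237, 0.046, -0.003, -0.002, -0.0, 0.427, 1]
[-0.296, 0.057, -0.003, -0.002, -0.0, 0.534, 1]
[-0.356, 0.069, -0.004, -0.002, -0.0, 0.641, 1]
[-0.415, 0.08, -0.005, -0.003, -0.0, 0.748, 1]
[-0.474, 0.092, -0.005, -0.003, -0.0, 0.854, 1]
```

```bash
python3 - <<'E'
from h import *
for n,(r0,r1,c0,c1) in (('side',(250,315,308,380)),('top',(200,270,185,260))):
    c=snap(n,n+'8');b=np.load(f'pics/{n}0.npy',allow_pickle=True).item()['image']
    A=c['image'][r0:r1,c0:c1].astype(int);B=b[r0:r1,c0:c1].astype(int)
    m=((A-B).max(2)>25).astype(np.uint8)
    k,l,st,ce=cv2.connectedComponentsWithStats(m)
    for i in range(1,k):
        if st[i,4]>20:
            p=ce[i]+[c0,r0];print(n,st[i].tolist(),p.round(1),ray(c,p,.021).round(3),'rgb',A[l==i].mean(0).round())
E
```

```text
side [30, 14, 11, 13, 102] [343.1 269.9] [0.411 0.298 0.021] rgb [164. 165. 155.]
side [20, 18, 9, 10, 67] [332.  272.5] [0.438 0.309 0.021] rgb [182. 182. 172.]
```

Two white blobs, 29 mm apart, lie against the inside wall of the jar, so both balls are in. Next I'll take the scoop to the open bench at the right of the tray.

>>> step_arm(steps=[[-0.059, 0.011, 0, 0, 0, 0.107, 1], [-0.119, 0.023, 0, 0, 0, 0.214, 1], [-0.178, 0.034, 0, 0, 0, 0.32, 1], [-0.237, 0.046, 0, 0, 0, 0.427, 1], [-0.296, 0.057, 0, 0, 0, 0.534, 1], [-0.356, 0.069, 0, 0, 0, 0.641, 1], [-0.415, 0.08, 0, 0, 0, 0.748, 1], [-0.474, 0.092, 0, 0, 0, 0.854, 1]])

```text
time_s: 18.0
position: [0.4781, 0.0577, 0.2075]
tcp_rot: [[0.624, 0.781, -0.003], [0.781, -0.624, 0.005], [0.002, -0.005, -1.0]]
force: [0.4, -0.1, -1.6]
opening: 0.244
grasp_force: 30.0
```

```bash
python3 - <<'E'
from h import *
s=read_state();print(s['position'],s['joint_positions']);P=np.array([.5,-.24,.2]);R=want(-10);rows(s,P,R,8,0,1)
E
```

```text
[0.47814808 0.05767236 0.20748933] [ -6.59563118  22.74973295 104.63992049   0.31067657  52.8057148
  31.81887987]
[-0.091, 0.085, 0.003, -0.001, 0.0, 0.171, 1]
[-0.183, 0.169, 0.005, -0.002, 0.0, 0.341, 1]
[-0.274, 0.254, 0.008, -0.003, 0.001, 0.512, 1]
[-0.365, 0.338, 0.01, -0.004, 0.001, 0.682, 1]
[-0.456, 0.423, 0.013, -0.005, 0.001, 0.853, 1]
[-0.548, 0.507, 0.015, -0.005, 0.001, 1.023, 1]
[-0.639, 0.592, 0.018, -0.006, 0.001, 1.194, 1]
[-0.73, 0.676, 0.02, -0.007, 0.001, 1.364, 1]
```

Turns are limited to 1, so I'll cap the yaw there and accept the resulting yaw of about 6°.

>>> step_arm(steps=[[-0.08, 0.075, 0, -0.001, 0, 0.12, 1], [-0.183, 0.169, 0, -0.002, 0, 0.25, 1], [-0.274, 0.254, 0, -0.003, 0, 0.38, 1], [-0.365, 0.338, 0, -0.004, 0, 0.5, 1], [-0.456, 0.423, 0, -0.005, 0, 0.63, 1], [-0.548, 0.507, 0, -0.005, 0, 0.76, 1], [-0.639, 0.592, 0, -0.006, 0, 0.88, 1], [-0.73, 0.676, 0, -0.007, 0, 1, 1]])

```text
time_s: 18.67
position: [0.5016, -0.2407, 0.2064]
tcp_rot: [[0.994, 0.111, 0.0], [0.111, -0.994, 0.0], [0.0, -0.0, -1.0]]
force: [0.4, 0.0, -1.8]
opening: 0.255
grasp_force: 30.0
```

>>> step_arm(steps=[[0, 0, 0.06, 0, 0, 0, 1], [0, 0, 0.12, 0, 0, 0, 1], [0, 0, 0.18, 0, 0, 0, 1], [0, 0, 0.24, 0, 0, 0, 1], [0, 0, 0.3, 0, 0, 0, 1], [0, 0, 0.34, 0, 0, 0, 1], [0, 0, 0.36, 0, 0, 0, 1], [0, 0, 0.36, 0, 0, 0, 1]])

```text
time_s: 19.33
position: [0.5011, -0.239, 0.097]
tcp_rot: [[0.993, 0.115, -0.002], [0.115, -0.993, 0.001], [-0.002, -0.002, -1.0]]
force: [1.0, 1.6, -2.2]
opening: 0.25
grasp_force: 30.0
```

```bash
python3 - <<'E'
from h import *
s=read_state();print(s['position'],s['tcp_rot'],s['force'],s['joint_positions']);p=s['position'];print(delta([p[0],p[1],.0778],want(np.degrees(np.arctan2(s['tcp_rot'][1][0],s['tcp_rot'][0][0]))),s))
E
```

```text
[ 0.50106769 -0.23895596  0.0969655 ] [[ 0.99332111  0.11536405 -0.00207337]
 [ 0.11536707 -0.99332194  0.00140117]
 [-0.00189788 -0.00163101 -0.99999687]] [ 0.97612543  1.55315943 -2.21822474] [-3.70265662e+01  3.75477369e+01  9.90432707e+01 -1.08036008e-02
  4.35521786e+01  4.63565520e+01]
[0.0, 0.0, 0.064, -0.002, 0.002, -0.0]
```

>>> step_arm(steps=[[0, 0, 0.015, 0, 0.002, 0, 1], [0, 0, 0.03, 0, 0.002, 0, 1], [0, 0, 0.045, 0, 0.002, 0, 1], [0, 0, 0.055, 0, 0.002, 0, 1], [0, 0, 0.062, 0, 0.002, 0, 1], [0, 0, 0.066, 0, 0.002, 0, 1], [0, 0, 0.066, 0, 0.002, 0, 1]])

```text
time_s: 19.92
position: [0.502, -0.2405, 0.0786]
tcp_rot: [[0.993, 0.115, 0.003], [0.115, -0.993, -0.001], [0.002, 0.001, -1.0]]
force: [0.4, 0.1, 0.8]
opening: 0.251
grasp_force: 30.0
```

```bash
python3 - <<'E'
from h import *
s=read_state();print(s['position'],s['tcp_rot'][2],s['force'])
E
```

```text
[ 0.5019521 -0.2405152  0.0786481] [ 0.00243961  0.00139216 -0.99999606] [0.44751101 0.11542888 0.80904129]
```

Contact has started, with the underside within 1 mm of the bench. I'll open the gripper and then rise.

>>> step_arm(steps=[[0, 0, 0.002, 0, 0, 0, 0], [0, 0, 0.002, 0, 0, 0, -0.3], [0, 0, 0.002, 0, 0, 0, -0.5], [0, 0, 0.002, 0, 0, 0, -0.5], [0, 0, 0.002, 0, 0, 0, -0.5], [0, 0, 0.002, 0, 0, 0, -0.5], [0, 0, 0.002, 0, 0, 0, -0.5], [0, 0, 0.002, 0, 0, 0, -0.5]])

```text
time_s: 20.58
position: [0.5017, -0.2405, 0.0778]
tcp_rot: [[0.993, 0.115, 0.002], [0.115, -0.993, -0.001], [0.002, 0.001, -1.0]]
force: [-0.2, 0.3, -0.0]
opening: 0.718
grasp_force: 0.0
```

>>> step_arm(steps=[[0, 0, -0.03, 0, 0, 0, -0.5], [0, 0, -0.09, 0, 0, 0, -0.5], [0, 0, -0.18, 0, 0, 0, -0.5], [0, 0, -0.27, 0, 0, 0, -0.5], [0, 0, -0.36, 0, 0, 0, -0.5], [0, 0, -0.45, 0, 0, 0, -0.5], [0, 0, -0.5, 0, 0, 0, -0.5], [0, 0, -0.5, 0, 0, 0, -0.5]])

```text
time_s: 21.25
position: [0.5033, -0.2416, 0.2324]
tcp_rot: [[0.993, 0.115, 0.009], [0.115, -0.993, -0.007], [0.009, 0.008, -1.0]]
force: [0.6, -0.1, 0.5]
opening: 0.752
grasp_force: 0.0
```

```bash
python3 - <<'E'
from h import *
s=read_state();print(s['time_s'],s['position'],s['opening'],s['grasp_force'],s['force'])
c=snap('side','side9');b=np.load('pics/side0.npy',allow_pickle=True).item()['image']
A=c['image'][250:315,308:380].astype(int);m=((A-b[250:315,308:380]).max(2)>25).astype(np.uint8)
k,l,st,ce=cv2.connectedComponentsWithStats(m);print([(ray(c,ce[i]+[308,250],.021).round(3).tolist(),st[i,4]) for i in range(1,k) if st[i,4]>20])
s=read_state();w=capture('wrist');M=T(w,s)
m=(w['image'].max(2)<60).astype(np.uint8);m[225:]=0
k,l,st,ce=cv2.connectedComponentsWithStats(m);print([(st[i].tolist(),ray(w,ce[i],.084,M).round(3).tolist()) for i in range(1,k) if st[i,4]>300])
print('expected handle px',[proj(w,np.array([.502,-.2405,.084])+d*np.array([.993,.115,0]),M).round() for d in (-.04,.036)])
E
```

```text
21.25 [ 0.50332543 -0.24161306  0.23237852] 0.7520938500675556 0.0 [ 0.60345537 -0.14315975  0.5214047 ]
[([0.411, 0.298, 0.021], np.int32(94)), ([0.438, 0.309, 0.021], np.int32(61))]
[([306, 149, 24, 76, 1705], [0.509, -0.24, 0.084])]
expected handle px [array([317., 232.]), array([317., 156.])]
```

The scoop handle is where I left it at bench height, released. The two balls have not moved in the jar, so I'm handing in.

```bash
python3 -c "
from rig import *
print(hand_in())"
```

```text
the job is handed in; nothing more can be done
None
```

The job is handed in at about 21 s: by camera measurement both balls lie in the round jar, and the empty scoop stands released on the bench right of the tray. `hand_in()` returned no verdict.

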